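Feel out the release notch of a saw fence and press it

TASK

Free the flip stop of the saw's stop fence: touch the fence's top edge with your closed fingertips at the end with the round black knob, feel along the edge to the notch, then press the release plate inside the notch fully down, so that the stop arm swings up, and take the hand away. Do not touch the stop arm or its bracket, and neither pick up nor disturb any of the loose things on the bench.

Things in the scene. Friction and masses are not known exactly. Their poses are not given: they have to be found in the camera images.
- fence: Stop fence, an aluminium wall 310 mm long on a dark 90 x 330 mm foot, fixed to the bench. Origin: centre of its underside, on the bench; y runs along the edge from knob end to stop end, x across (away from the robot), z up. Its top edge is a straight, level, flat bar 22 mm wide (x), 20 mm tall, top 100 mm above the bench; the wall under it is 12 mm thick. Place and yaw vary.
- edge_start (a point): Centre line of the top face of the edge, at the knob end (y = -155 mm in the fence's frame, 100 mm above the bench). The black knob, 32 mm across, sticks 30 mm out of this end, its axis 60 mm above the bench.
- edge_end (a point): Centre line of the top face of the edge, at the stop end (y = +155 mm in the fence's frame, 100 mm above the bench).
- lead: The first 50 mm of the edge at the knob end (fence y = -155 to -105 mm), flush with the rest and of the same metal: the sweep starts here. Origin and axes as the fence's.
- rail: The rest of the edge (fence y = -105 to +155 mm), flush but for one notch. Origin and axes as the fence's: this pose does NOT tell where the notch is. The notch is 44 mm long along the edge and cuts right across its width; its centre lies between fence y = -42 and +42 mm, not listed: feel or look for it. The release plate lies in it.
- plate (a joint): Steel release plate, 20 mm wide, the floor of the notch (it runs on inside the edge on both sides, where it is covered): 0 = up (top 7 mm below the edge), 0.007 m = fully down (top 14 mm below the edge). Pressing it takes about 6 to 8 N; it has no spring and stays where it is left.
- stop_bracket: Bracket on the fence's +y (stop) end, fence y = 155 to 184 mm, that carries the stop arm; not to be touched. Origin and axes as the fence's.
- stop_arm (a joint): Steel stop arm, 67 mm long, on a pivot at fence y = 172 mm, 78 mm above the bench: 0 = lying level towards -x, grows as it swings up. It is linked to the plate (170 rad per m) and stands at about 1.2 rad when the plate is fully down.
- batten: Loose wooden batten 40 x 200 x 20 mm (x, y, z) lying in front of the fence. Origin: centre of its underside. Leave alone.
- screwdriver: Loose screwdriver lying behind the fence, along its x axis, origin under its middle. Leave alone.
- tape: Loose grey tape measure, 65 x 35 x 62 mm, standing behind the fence. Origin: centre of its underside. Leave alone.
- glue: Loose white bottle, 56 mm across, 150 mm tall, to one side of the fence. Origin: centre of its underside. Leave alone.
- jar: Loose jar, 66 mm across, 85 mm tall, to one side of the fence. Origin: centre of its underside. Leave alone.
- mug: Loose blue mug, 80 mm across, 90 mm tall, on the robot's right. Origin: centre of its underside. Leave alone.
- offcut: Loose wooden block 70 x 90 x 35 mm on the robot's left. Origin: centre of its underside. Leave alone.

How it is judged:
By the outcome, as a careful person would: the job done as asked, in the order asked, and still so for the second after the job is handed in, with the robot touching nothing.
It also fails if it takes over 64 s, if anything falls off the work surface, if the arm or the gripper's body presses on something with over 40 N, if the wrist force passes 120 N, or if a joint passes its speed limit or range.

ROBOT

A 6-joint arm with a two-finger parallel gripper is mounted at the origin on the work surface. World frame = base frame: x ahead of the robot, y to its left, z up, the work surface at z = 0. Lengths are in m, angles in degrees, forces in N, time in s.
With the tool pointing down it reaches from about 0.375 to 0.975 m from the base axis. Payload 3.8 kg.
Tool frame: the origin (TCP) lies on the mounting face of the last link; the fingertips stand 173 mm ahead of it and the grasp point (between the pads) lies 155 mm ahead of it; z points along the fingers, y is the direction in which the jaws open and shut (so a half turn about z gives the same grasp; the last joint's range is limited). The gripper opens to 85 mm and grips with 20 to 120 N. Pads are 22 mm wide; open, the fingers measure 114 mm over their backs; the gripper's body (76 mm by 85 mm) begins 54 mm behind the grasp point. The pads swing forward as they close: fully open they stand 13 mm farther back than shut.
Start: joints at [-71.213, 15.12, 91.902, -0, 72.978, -2.114], TCP at [0.241, -0.631, 0.405] pointing down, gripper open.
Joint ranges: [-150.88, 150.88], [-54.13, 125.18], [17.81, 147.31], [-75.09, 255.09], [0, 152.58], [-146.25, 146.25]. Speed limits (degrees/s): [147.25, 147.25, 180, 180, 180, 180].

INTERFACE

Orientations are given as a 3x3 rotation matrix whose columns are the frame's x, y, z axes.
In Python, from rig import r gives the robot as it stands.
- The arm moves only by the shell command python3 -m inch 'ROWS' [FORCE]. ROWS is JSON, a list of rows, each a list of 7 numbers: the shift along the tool's x, y, z in cm, then the turn, a rotation vector about the tool's x, y, z in rad, then the opening, from -1 (shut) to 1 (fully open), so that 0 is half open. In form: [[x, y, z, ax, ay, az, fingers], ...]. A call has 1 to 5 rows; each row shifts and turns the pose as measured when the row begins, along the tool's axes as they then stand; what a row does not reach is not made up. A row lasts 1/10 s, in which the tool goes at most 50 mm and 8.59 degrees, less where a joint would pass 70% of its speed; a pose out of reach is approached as far as the arm can. A call with a gripper value outside its range is refused whole. The fingers move at their own pace and stop on an object; FORCE is the grip in N (left out, the last holds). Time passes only in rows, so rows that do not move let the fingers close. It gives the time, the measured TCP pose, the force and the opening at its end, in the units of the state.
- r.sense(): the state, without advancing time (a new reading comes with each control period).
- r.grab_frame(name): name is "scene" or "top" or "wrist"; returns the picture (384x512x3 uint8, blue, green, red); there is no depth.
- r.get_calibration(name): a dict with "fx", "fy", "cx", "cy" (pixels), "rvec" (rotation vector, rad) and "tvec" (3), from world to camera coordinates, as OpenCV has them. Camera axes: x right, y down, z forward; pixel columns grow to the right and rows downward; lengths in m; the calibration is good to about 2 mm. A picture is of the moment at which its call begins: read the wrist's pose just before it. get_calibration takes no time and is no camera call; for the wrist camera it gives the pose at the moment of the call.
- r.hand_in(): hands the job in, once; it reports no verdict.
The state is a dict: "time": time; "q": joint angles; "joint_velocities": joint speeds; "joint_efforts": joint torques, N m; "tool_pos": TCP position; "tcp_rot": TCP orientation; "force": force on the tool from outside, world axes, zero at the start; "moment": the same for the moment, N m; "grip_width": opening from 0.0 (shut) to 1.0 (fully open).
Only numpy, scipy, OpenCV 4.12 (cv2) and the standard library are available. Lean on these libraries where they do the work, as an engineer would, in place of code of your own. Each camera call takes 0.05 s, during which the arm holds its last target.

## Working session

There is one attempt and no reset: what is moved stays moved. The work goes in short steps, Python scripts to look and compute and a shell command to move; the robot and the scene stay as the last step left them, time stands still between calls to the robot, and variables do not carry over. Pictures are saved under pics/ and viewed, and the job is handed in when it is done.

```bash
ls; mkdir -p pics
python3 - <<'E'
from rig import r
import cv2
s=r.sense();print(s)
for n in("scene","top","wrist"):
    print(n,r.get_calibration(n)); cv2.imwrite(f"pics/{n}0.png",r.grab_frame(n))
E
```

```text
pics
{'time': 0.0, 'q': array([-7.12136727e+01,  1.51708268e+01,  9.19814471e+01, -1.26265112e-03,
        7.29792843e+01, -2.11425423e+00]), 'joint_velocities': array([-0.00842459, -0.03515028, -0.04857416,  0.10116173, -0.02782868,
       -0.01530083]), 'joint_efforts': array([-4.04664070e-04, -5.15109551e+01, -3.67314720e+01, -2.31719814e-04,
        1.28052884e-02, -1.12364117e-05]), 'tool_pos': array([ 0.24068731, -0.63025953,  0.40334016]), 'tcp_rot': array([[ 9.34198568e-01,  3.56752659e-01, -7.59391641e-04],
       [ 3.56753461e-01, -9.34196057e-01,  2.16701101e-03],
       [ 6.36662617e-05, -2.29533418e-03, -9.99997364e-01]]), 'force': array([ 0.20755517,  0.31252296, -0.00296329]), 'moment': array([-0.02822788,  0.0822667 ,  0.01480172]), 'grip_width': 1.0012602754281412}
scene {'fx': 397.77885076895586, 'fy': 397.77885076895586, 'cx': 252.177841969298, 'cy': 191.0530534675958, 'rvec': array([ 2.17062029,  0.75445228, -0.37366168]), 'tvec': array([-0.43493048, -0.16511116,  1.5317195 ])}
top {'fx': 441.4067112569394, 'fy': 441.4067112569394, 'cx': 259.5175329990064, 'cy': 196.69963418799492, 'rvec': array([ 2.10306565, -2.13345517,  0.16122646]), 'tvec': array([-0.01059831,  0.57943598,  1.14892333])}
wrist {'fx': 289.8316575078852, 'fy': 289.8316575078852, 'cx': 259.65780657906333, 'cy': 194.08464685060613, 'rvec': array([-2.40400966,  1.65190073,  0.2210636 ]), 'tvec': array([-0.67319987, -0.03517274,  0.37852226])}
```

View pics/scene0.png

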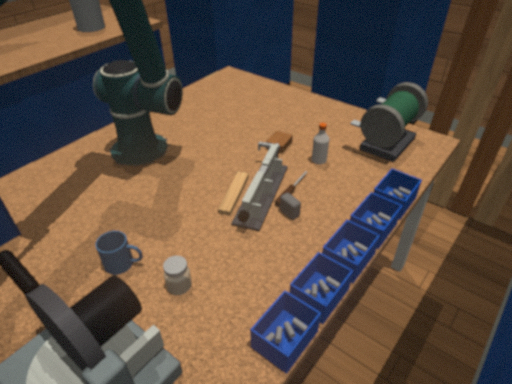

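View pics/top0.png

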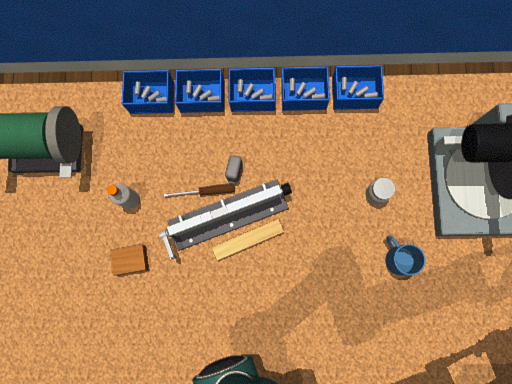

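View pics/wrist0.png

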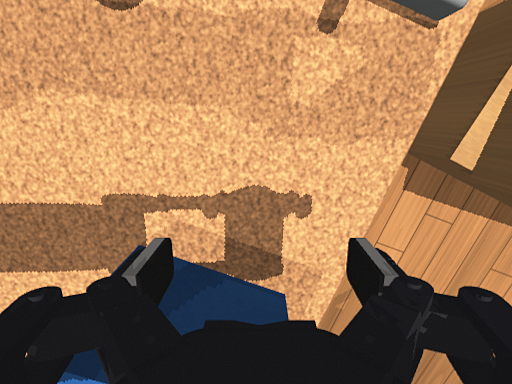

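The top view shows the fence's bright edge from about (168,229) at the stop end to (281,186) at the knob, which is at (286,189). I'll zoom in on it.

Run:
```python
import cv2
a=cv2.imread("pics/top0.png")[150:275,150:310]
cv2.imwrite("pics/topz.png",cv2.resize(a,(800,625)[:2],interpolation=cv2.INTER_CUBIC)[:600])
a=cv2.imread("pics/scene0.png")[125:235,215:315]
cv2.imwrite("pics/scz.png",cv2.resize(a,(545,600),interpolation=cv2.INTER_CUBIC))
```

```text
(no output)
```

View pics/topz.png

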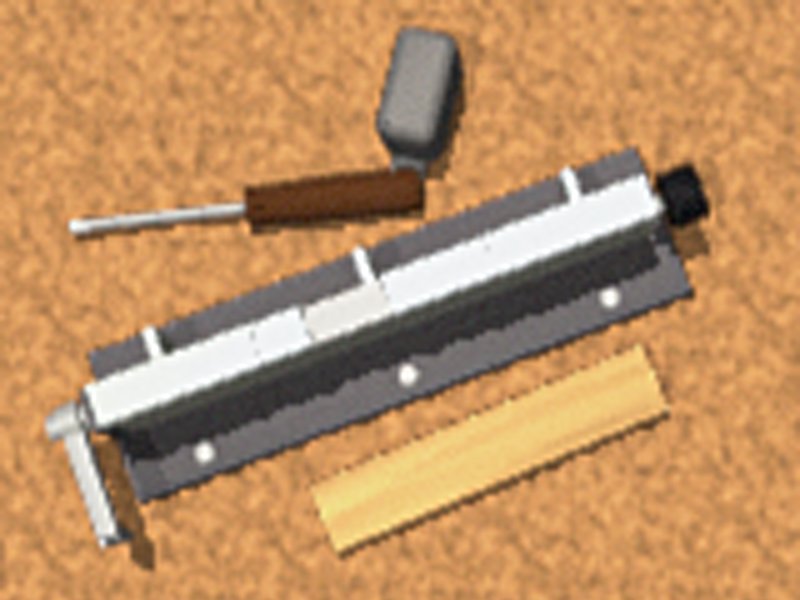

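View pics/scz.png

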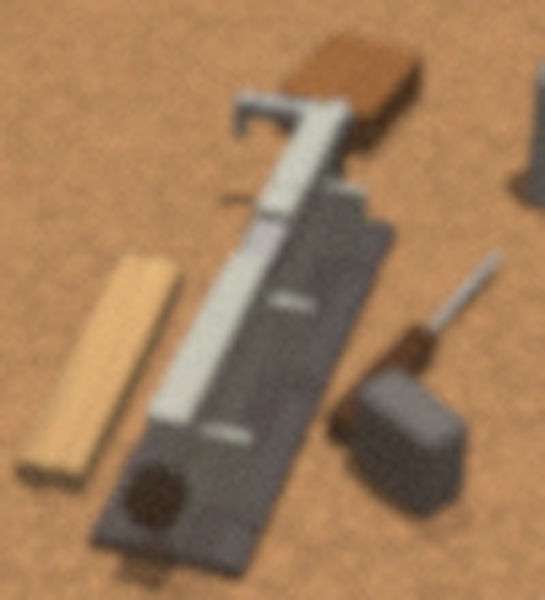

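The notch is visible as the greyer patch at zoom (305–388, 285–335), with the stop arm at the lower left. Next I'll turn these into positions at z = 0.1.

```bash
cat > h.py <<'E'
import numpy as np,cv2
from rig import r
def unproj(cal,uv,z):
    R,_=cv2.Rodrigues(cal["rvec"]);C=-R.T@cal["tvec"]
    d=R.T@np.array([(uv[0]-cal["cx"])/cal["fx"],(uv[1]-cal["cy"])/cal["fy"],1])
    return C+d*(z-C[2])/d[2]
def proj(cal,p):
    K=np.array([[cal["fx"],0,cal["cx"]],[0,cal["fy"],cal["cy"]],[0,0,1]])
    return cv2.projectPoints(np.array([p],float),cal["rvec"],cal["tvec"],K,None)[0][0,0]
E
python3 - <<'E'
from h import *
c=r.get_calibration("top")
def U(x,y,z): return unproj(c,((x+.5)/5-.5+150,(y+.5)/5*125/125-.5+150),z)
P={}
for n,x,y in [("kt",640,177),("kb",663,213),("st",85,388),("sb",100,428),("n1t",385,283),("n1b",390,305),("n2t",303,309),("n2b",312,338)]:
    P[n]=U(x,y,.1);print(n,P[n].round(4))
k=(P["kt"]+P["kb"])/2;s=(P["st"]+P["sb"])/2
print(k,s,np.linalg.norm(s-k),"width",np.linalg.norm(P["kt"]-P["kb"]),np.linalg.norm(P["st"]-P["sb"]))
u=(s-k)/np.linalg.norm(s-k);print("dir",u,"yaw",np.degrees(np.arctan2(-u[0],u[1])))
m=(k+s)/2;print("mid",m)
for n in P:print(n,(P[n]-m)@u)
for x,y in[(635,150),(690,293),(140,500)]:print("foot",U(x,y,.0))
E
```

```text
kt [ 0.6008 -0.0677  0.1   ]
kb [ 0.5814 -0.0793  0.1   ]
st [0.4943 0.2214 0.1   ]
sb [0.4735 0.2131 0.1   ]
n1t [0.5468 0.0659 0.1   ]
n1b [0.5352 0.0633 0.1   ]
n2t [0.5338 0.1085 0.1   ]
n2b [0.5186 0.1038 0.1   ]
[ 0.59109613 -0.07352206  0.1       ] [0.48391821 0.21725659 0.1       ] 0.30990212872360884 width 0.022571158250664834 0.022417145528974624
dir [-0.34584443  0.93829187  0.        ] yaw 20.233351423420913
mid [0.53750717 0.07186727 0.1       ]
kt -0.15285087447104395
kb -0.157051254252565
st 0.15524189170135388
sb 0.15466023702225504
n1t -0.008845916749933767
n1b -0.007285550523319984
n2t 0.03568594284623062
n2b 0.03646418800181861
foot [ 0.63702037 -0.06706311  0.        ]
foot [ 0.5540686  -0.09647831  0.        ]
foot [0.44222913 0.21263539 0.        ]
```

```bash
python3 -m inch '[[3.7,-2.9,0,0,0,0,-1],[3.7,-2.9,0,0,0,0,-1],[3.7,-2.9,0,0,0,0,-1],[3.7,-2.9,0,0,0,0,-1],[3.7,-2.9,0,0,0,0,-1]]' 20; python3 -m inch '[[3.7,-2.9,0,0,0,0,-1],[3.7,-2.9,0,0,0,0,-1],[3.7,-2.9,0,0,0,0,-1],[3.7,-2.9,0,0,0,0,-1],[3.7,-2.9,0,0,0,0,-1]]'; python3 -m inch '[[0,0,0,0,0,-0.15,-1],[0,0,0,0,0,-0.15,-1],[0,0,0,0,0,-0.15,-1],[0,0,0,0,0,-0.15,-1],[0,0,0,0,0,-0.15,-1]]'; python3 -m inch '[[0,0,0,0,0,-0.15,-1],[0,0,0,0,0,-0.15,-1],[0,0,0,0,0,-0.15,-1],[0,0,0,0,0,-0.15,-1],[0,0,0,0,0,-0.15,-1]]'
```

```text
time: 0.65
tool_pos: [0.3618, -0.4276, 0.4003]
tcp_rot: [[0.938, 0.347, -0.003], [0.347, -0.938, 0.003], [-0.002, -0.004, -1.0]]
force: [1.3, -0.0, -0.7]
grip_width: 0.146
time: 1.15
tool_pos: [0.4875, -0.2181, 0.3996]
tcp_rot: [[0.938, 0.345, -0.003], [0.345, -0.938, 0.003], [-0.002, -0.004, -1.0]]
force: [-0.2, -0.2, 0.6]
grip_width: 0.001
time: 1.65
tool_pos: [0.4905, -0.2096, 0.398]
tcp_rot: [[0.445, 0.895, -0.004], [0.895, -0.445, 0.007], [0.004, -0.007, -1.0]]
force: [0.4, 0.0, -1.4]
grip_width: 0.003
time: 2.15
tool_pos: [0.4897, -0.2088, 0.396]
tcp_rot: [[-0.284, 0.959, -0.007], [0.959, 0.284, 0.008], [0.01, -0.005, -1.0]]
force: [0.1, -0.5, -0.2]
grip_width: -0.002
```

```bash
cat >> h.py <<'E'
M=np.array([.5375,.0719,.1]);yaw=np.radians(20.1)
u=np.array([-np.sin(yaw),np.cos(yaw),0]);w=np.array([np.cos(yaw),np.sin(yaw),0])
def status(fy=None,z=None,fx=0):
    s=r.sense();R=s["tcp_rot"];p=s["tool_pos"];tip=p+.173*R[:,2]
    print("t",round(s["time"],2),"tip",tip.round(4),"fence x,y mm",(np.array([(tip-M)@w,(tip-M)@u])*1e3).round(1),"F",s["force"].round(2),"grip",round(s["grip_width"],3))
    Rt=np.column_stack([u,w,[0,0,-1]])
    rv=cv2.Rodrigues(R.T@Rt)[0].ravel();print("turn",rv.round(3))
    if fy is not None:
        t=M+u*fy/1e3+w*fx/1e3;t[2]=z
        # tip target -> tool shift (after turn, TCP at t+.173 z)
        print("shift cm now-axes",(R.T@(t+[0,0,.173]-p)*100).round(2),"post-turn axes",(Rt.T@(t+[0,0,.173]-p)*100).round(2))
    return s
E
python3 -c "
from h import *
status(-130,.13)"
```

```text
t 2.15 tip [ 0.4884 -0.2074  0.2231] fence x,y mm [-142.1 -245.4] F [ 0.1  -0.51 -0.16] grip -0.002
turn [-0.005 -0.01  -0.063]
shift cm now-axes [12.49 13.42  9.36] post-turn axes [11.72 14.14  9.3 ]
```

```bash
python3 -m inch '[[0,0,0,-0.005,-0.01,-0.063,-1],[2.8,3.4,0.5,0,0,0,-1],[2.8,3.4,0.5,0,0,0,-1],[2.8,3.4,0.5,0,0,0,-1],[2.8,3.4,0.5,0,0,0,-1]]'; python3 -m inch '[[0.2,0.2,0,0,0,0,-1],[0,0,0,0,0,0,-1]]'
python3 - <<'E'
from h import *
status(-130,.13)
c=r.get_calibration("wrist");cv2.imwrite("pics/w1.png",r.grab_frame("wrist"))
for fy in(-155,155,-8,36):
  for fx in(-11,11):print(fy,fx,proj(c,M+u*fy/1e3+w*fx/1e3).round(0))
E
```

```text
time: 2.65
tool_pos: [0.5785, -0.0573, 0.3751]
tcp_rot: [[-0.34, 0.94, 0.001], [0.94, 0.34, -0.003], [-0.003, -0.0, -1.0]]
force: [-0.4, -0.2, 0.4]
grip_width: -0.003
time: 2.85
tool_pos: [0.5812, -0.05, 0.3734]
tcp_rot: [[-0.346, 0.938, -0.001], [0.938, 0.346, -0.001], [-0.001, -0.002, -1.0]]
force: [-1.2, 0.4, -0.2]
grip_width: 0.002
t 2.85 tip [ 0.581  -0.0502  0.2004] fence x,y mm [  -1.2 -129.6] F [-1.23  0.36 -0.19] grip 0.002
turn [-0.002  0.001  0.002]
shift cm now-axes [-0.04  0.1   7.04] post-turn axes [-0.05  0.09  7.04]
-155 -11 [249. 222.]
-155 11 [273. 223.]
155 -11 [ 246. -251.]
155 11 [ 281. -251.]
-8 -11 [247.  41.]
-8 11 [276.  41.]
36 -11 [247. -26.]
36 11 [278. -26.]
```

View pics/w1.png

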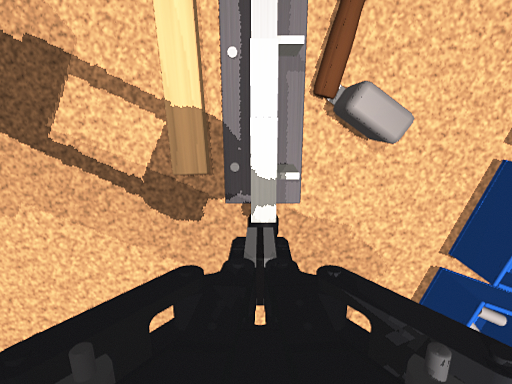

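The wrist view shows the edge at columns 250–277, with its end at row 222. That matches the prediction to about 2 px (249–276). Now I'll descend above the lead.

```bash
python3 -m inch '[[0,0.1,2,0,0,0,-1],[0,0.1,2,0,0,0,-1],[0,0,2,0,0,0,-1],[0,0,2,0,0,0,-1],[0,0,0.7,0,0,0,-1]]'; python3 -m inch '[[0,0,0,0,0,0,-1],[0,0,0,0,0,0,-1]]'; python3 -c "
from h import *
status(-130,.1)"
```

```text
time: 3.4
tool_pos: [0.5812, -0.0565, 0.2871]
tcp_rot: [[-0.339, 0.941, 0.004], [0.941, 0.339, -0.004], [-0.005, 0.002, -1.0]]
force: [-0.5, -0.1, 0.8]
grip_width: -0.005
time: 3.6
tool_pos: [0.5802, -0.0585, 0.2868]
tcp_rot: [[-0.336, 0.942, 0.002], [0.942, 0.336, -0.004], [-0.004, 0.0, -1.0]]
force: [-0.3, 0.4, -0.6]
grip_width: -0.004
t 3.6 tip [ 0.5805 -0.0591  0.1138] fence x,y mm [  -4.7 -137.8] F [-0.26  0.41 -0.59] grip -0.004
turn [ 0.     0.004 -0.008]
shift cm now-axes [0.72 0.47 1.38] post-turn axes [0.71 0.47 1.38]
```

```bash
python3 -m inch '[[0.5,0.5,0,0,0.004,-0.008,-1],[0,0,0.6,0,0,0,-1],[0,0,0.2,0,0,0,-1],[0,0,0.2,0,0,0,-1]]'; python3 -c "
from h import *
status(-130,.1)"
```

```text
time: 4.0
tool_pos: [0.5851, -0.0522, 0.2803]
tcp_rot: [[-0.344, 0.939, 0.007], [0.939, 0.344, -0.0], [-0.003, 0.007, -1.0]]
force: [0.7, 0.8, 0.4]
grip_width: 0.001
t 4.0 tip [ 0.5864 -0.0522  0.1073] fence x,y mm [   3.2 -133.4] F [0.67 0.78 0.37] grip 0.001
turn [0.007 0.003 0.   ]
shift cm now-axes [ 0.29 -0.21  0.73] post-turn axes [ 0.29 -0.21  0.73]
```

```bash
python3 -m inch '[[0.1,-0.2,0.3,0.007,0,0,-1],[0,0,0.2,0,0,0,-1],[0,0,0.2,0,0,0,-1]]'; python3 -c "
from h import *
status(-130,.1)"
```

```text
time: 4.3
tool_pos: [0.5829, -0.0516, 0.2734]
tcp_rot: [[-0.345, 0.939, 0.001], [0.939, 0.345, -0.003], [-0.003, -0.001, -1.0]]
force: [-6.0, 1.5, 14.1]
grip_width: 0.005
t 4.3 tip [ 0.583  -0.0522  0.1004] fence x,y mm [ 1.000e-01 -1.322e+02] F [-6.04  1.46 14.13] grip 0.005
turn [-0.001  0.003  0.001]
shift cm now-axes [ 0.16 -0.02  0.04] post-turn axes [ 0.16 -0.02  0.04]
```

Contact on the lead at z = 0.1004 with 14 N. Next I slide lightly along the edge.

```bash
python3 -m inch '[[0.6,0,0,0,0.003,0,-1],[0.8,0,0.02,0,0,0,-1],[0.8,0,0.02,0,0,0,-1],[0.8,0,0.02,0,0,0,-1],[0.8,0,0.03,0,0,0,-1]]'; python3 -c "
from h import *
status(-20,.1)"
```

```text
time: 4.8
tool_pos: [0.57, -0.0146, 0.2735]
tcp_rot: [[-0.344, 0.939, 0.003], [0.939, 0.344, -0.002], [-0.003, 0.002, -1.0]]
force: [0.3, -1.4, 3.0]
grip_width: 0.0
t 4.8 tip [ 0.5705 -0.015   0.1005] fence x,y mm [  1.1 -92.9] F [ 0.28 -1.4   3.02] grip 0.0
turn [0.002 0.003 0.   ]
shift cm now-axes [ 7.24 -0.08  0.03] post-turn axes [ 7.24 -0.08  0.05]
```

Light contact: 3 N, with the tip level at 0.1005.

```bash
python3 -m inch '[[0.8,-0.05,0.05,0,0.003,0,-1],[0.8,0,0.04,0,0,0,-1],[0.8,0,0.04,0,0,0,-1],[0.8,0,0.04,0,0,0,-1],[0.8,0,0.04,0,0,0,-1]]'; python3 -c "
from h import *
status(-20,.1)"
```

```text
time: 5.3
tool_pos: [0.5558, 0.0258, 0.2734]
tcp_rot: [[-0.345, 0.939, 0.007], [0.939, 0.345, -0.001], [-0.003, 0.006, -1.0]]
force: [0.7, -3.4, 4.6]
grip_width: -0.0
t 5.3 tip [0.557  0.0256 0.1004] fence x,y mm [  2.4 -50.2] F [ 0.73 -3.37  4.57] grip -0.0
turn [0.006 0.003 0.002]
shift cm now-axes [ 2.96 -0.13  0.03] post-turn axes [ 2.96 -0.13  0.04]
```

```bash
python3 -m inch '[[0.6,-0.15,0.05,0.006,0.003,0,-1],[0.6,0,0.04,0,0,0,-1],[0.6,-0.05,0.04,0,0,0,-1],[0.6,0,0.04,0,0,0,-1],[0.4,0,0.04,0,0,0,-1]]'; python3 -c "
from h import *
status(0,.1)"
```

```text
time: 5.8
tool_pos: [0.5445, 0.0533, 0.2734]
tcp_rot: [[-0.346, 0.938, 0.005], [0.938, 0.346, -0.003], [-0.004, 0.004, -1.0]]
force: [1.8, -3.4, 6.6]
grip_width: -0.004
t 5.8 tip [0.5454 0.0528 0.1004] fence x,y mm [  0.8 -20.6] F [ 1.77 -3.37  6.63] grip -0.004
turn [0.004 0.004 0.003]
shift cm now-axes [ 1.99 -0.02  0.04] post-turn axes [ 1.99 -0.02  0.04]
```

Near the notch, so I'm moving more slowly now.

```bash
python3 -m inch '[[0.5,-0.05,0.03,0.004,0.004,0,-1],[0.5,0,0.04,0,0,0,-1],[0.4,0,0.04,0,0,0,-1],[0.3,0,0.04,0,0,0,-1]]'; python3 -c "
from h import *
status(14,.1)"; python3 -m inch '[[0.3,0,0.05,0,0,0,-1],[0.3,0,0.05,0,0,0,-1]]';python3 -c "
from h import *
status(14,.1)"
```

```text
time: 6.2
tool_pos: [0.5383, 0.0699, 0.2734]
tcp_rot: [[-0.347, 0.938, 0.001], [0.938, 0.347, -0.002], [-0.002, 0.001, -1.0]]
force: [1.6, -4.1, 5.7]
grip_width: 0.003
t 6.2 tip [0.5386 0.0695 0.1004] fence x,y mm [ 0.2 -2.6] F [ 1.57 -4.14  5.65] grip 0.003
turn [0.001 0.002 0.004]
shift cm now-axes [ 1.62 -0.    0.03] post-turn axes [ 1.62 -0.01  0.04]
time: 6.4
tool_pos: [0.5357, 0.0761, 0.2724]
tcp_rot: [[-0.347, 0.938, 0.0], [0.938, 0.347, -0.002], [-0.002, -0.001, -1.0]]
force: [-0.9, 0.2, 0.3]
grip_width: -0.002
t 6.4 tip [0.5358 0.0757 0.0994] fence x,y mm [-0.3  4.2] F [-0.88  0.15  0.27] grip -0.002
turn [-0.001  0.002  0.003]
shift cm now-axes [ 0.95  0.03 -0.07] post-turn axes [ 0.95  0.02 -0.06]
```

The tip dropped at y ≈ +4 and the force went to zero. That matches the notch seen in the camera, centred at about +14. I'll centre there and then descend.

```bash
python3 -m inch '[[0.5,0,0.1,0,0,0,-1],[0.4,0,0.1,0,0,0,-1],[0,0,0.2,0,0,0,-1],[0,0,0.2,0,0,0,-1]]'; python3 -c "
from h import *
status(14,.086)"
```

```text
time: 6.8
tool_pos: [0.5299, 0.0867, 0.2637]
tcp_rot: [[-0.347, 0.938, -0.007], [0.938, 0.347, -0.001], [0.002, -0.007, -1.0]]
force: [-0.3, -1.8, 6.5]
grip_width: -0.003
t 6.8 tip [0.5287 0.0865 0.0907] fence x,y mm [-3.2 16.8] F [-0.27 -1.75  6.48] grip -0.003
turn [-0.007 -0.002  0.004]
shift cm now-axes [-0.25  0.21  0.47] post-turn axes [-0.25  0.2   0.47]
```

```bash
python3 -m inch '[[-0.1,0.2,0.2,-0.006,0,0,-1],[0,0,0.2,0,0,0,-1],[0,0,0.2,0,0,0,-1]]'; python3 -c "
from h import *
status(14,.086)"
```

```text
time: 7.1
tool_pos: [0.5318, 0.0867, 0.2592]
tcp_rot: [[-0.348, 0.938, -0.004], [0.938, 0.348, 0.001], [0.002, -0.003, -1.0]]
force: [-7.0, -1.8, 21.9]
grip_width: 0.001
t 7.1 tip [0.5311 0.0868 0.0862] fence x,y mm [-0.9 16.2] F [-7.02 -1.82 21.86] grip 0.001
turn [-0.003 -0.002  0.004]
shift cm now-axes [-0.18  0.03  0.02] post-turn axes [-0.18  0.03  0.02]
```

The plate has bottomed at 0.0862 with 22 N. I'll press slightly more and check in the camera before lifting.

```bash
python3 -m inch '[[0,0,0.25,0,0,0,-1],[0,0,0.25,0,0,0,-1]]'
python3 - <<'E'
from h import *
status(14,.086)
a=r.grab_frame("top")[150:275,150:310];b=r.grab_frame("scene")[125:235,215:315]
cv2.imwrite("pics/p.png",np.hstack([cv2.resize(a,(480,375),interpolation=2),cv2.resize(b,(320,375),interpolation=2)]))
E
```

```text
time: 7.3
tool_pos: [0.5321, 0.0867, 0.2593]
tcp_rot: [[-0.348, 0.937, -0.005], [0.937, 0.348, 0.001], [0.002, -0.005, -1.0]]
force: [-7.8, -1.6, 19.8]
grip_width: -0.001
t 7.3 tip [0.5311 0.0868 0.0863] fence x,y mm [-0.8 16.2] F [-7.83 -1.56 19.75] grip -0.001
turn [-0.005 -0.002  0.005]
shift cm now-axes [-0.18 -0.    0.03] post-turn axes [-0.18 -0.    0.03]
```

View pics/p.png

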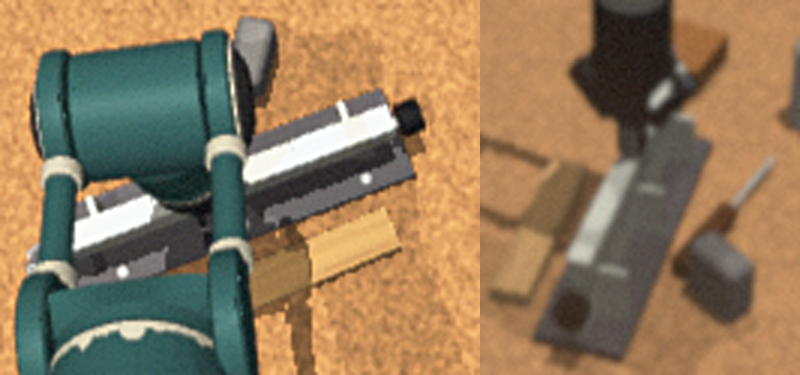

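The arm hides the stop, but it no longer appears to be lying out. I'll lift straight up and then away towards the knob side.

```bash
python3 -m inch '[[-0.1,0,-0.4,0,0,0,-1],[0,0,-0.8,0,0,0,-1],[0,0,-1.5,0,0,0,-1],[0,0,-2.5,0,0,0,-1],[0,0,-3,0,0,0,-1]]'; python3 -m inch '[[0,0,-4,0,0,0,-1],[-3,-1,-2,0,0,0,-1],[-4,-1,0,0,0,0,-1],[-4,-1,0,0,0,0,-1],[-4,-1,0,0,0,0,-1]]'; python3 -m inch '[[-4,-1,0,0,0,0,-1],[-4,-1,0,0,0,0,-1],[-4,-1,0,0,0,0,-1],[-4,-1,0,0,0,0,-1],[-4,-1,0,0,0,0,-1]]'; python3 -m inch '[[0,0,0,0,0,0,-1],[0,0,0,0,0,0,-1]]'
python3 - <<'E'
from h import *
status()
f=r.grab_frame("top");cv2.imwrite("pics/e1.png",f)
a=f[150:275,110:310];b=r.grab_frame("scene")[125:235,215:315]
cv2.imwrite("pics/p2.png",np.hstack([cv2.resize(a,(480,300),interpolation=2),cv2.resize(b,(273,300),interpolation=2)]))
E
```

```text
time: 7.9
tool_pos: [0.53, 0.0856, 0.3394]
tcp_rot: [[-0.348, 0.937, -0.018], [0.938, 0.348, -0.0], [0.006, -0.017, -1.0]]
force: [0.5, -0.2, 0.1]
grip_width: -0.003
time: 8.4
tool_pos: [0.5476, -0.0682, 0.412]
tcp_rot: [[-0.357, 0.934, -0.005], [0.934, 0.357, 0.002], [0.003, -0.004, -1.0]]
force: [0.4, -0.3, -0.2]
grip_width: 0.001
time: 8.9
tool_pos: [0.5718, -0.2808, 0.4163]
tcp_rot: [[-0.357, 0.934, -0.0], [0.934, 0.357, 0.002], [0.002, 0.0, -1.0]]
force: [0.4, 0.4, -0.0]
grip_width: 0.001
time: 9.1
tool_pos: [0.5715, -0.2863, 0.4168]
tcp_rot: [[-0.351, 0.936, -0.0], [0.936, 0.351, 0.0], [0.0, -0.0, -1.0]]
force: [0.3, 0.3, -0.3]
grip_width: -0.002
t 9.1 tip [ 0.5714 -0.2862  0.2438] fence x,y mm [ -91.2 -348. ] F [ 0.29  0.3  -0.32] grip -0.002
turn [-0.    -0.     0.008]
```

View pics/p2.png

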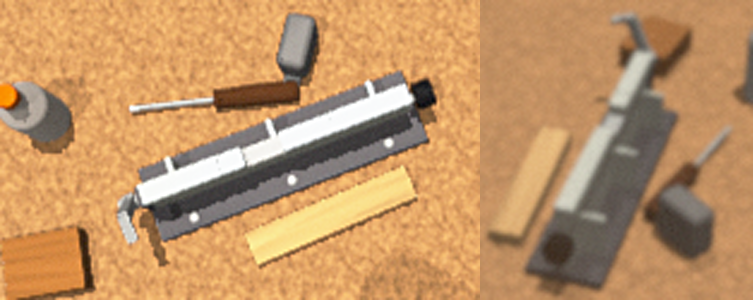

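View pics/e1.png

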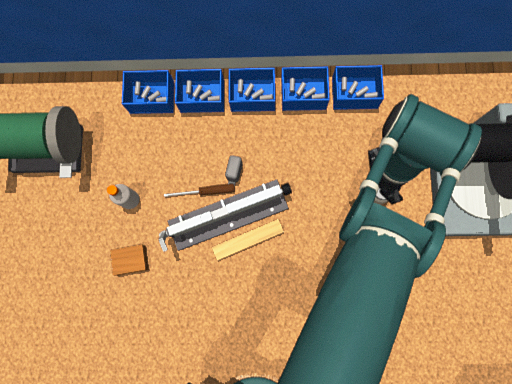

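The stop arm is swung up: its base is at about (165,235) in the top view, where it had been lying out. The loose things look unmoved. I'll check the arm's angle numerically.

Run:
```python
from h import *
f=r.grab_frame("scene");cv2.imwrite("pics/z.png",cv2.resize(f[115:185,235:300],(557,600),interpolation=2))
g=cv2.imread("pics/e1.png");cv2.imwrite("pics/z2.png",cv2.resize(g[215:265,145:195],(600,600),interpolation=2))
for n,ox,oy,s in(("scene",235,115,8.57),("top",145,215,12)):
  c=r.get_calibration(n)
  for th in(0,.8,1.0,1.2):
    p=M+u*.172-w*.067*np.cos(th);p[2]=.078+.067*np.sin(th)
    print(n,th,((proj(c,p)-[ox,oy])*s).round(0))
a=cv2.imread("pics/top0.png").astype(int);d=np.abs(a-g).max(2)
for n,b in dict(batten=(210,220,285,262),tape_sd=(160,150,245,200),glue=(103,178,142,215),offcut=(105,240,150,280)).items():
  print(n,(d[b[1]:b[3],b[0]:b[2]]>40).sum())
```

```text
scene 0 [194. 242.]
scene 0.8 [241. 149.]
scene 1.0 [267. 135.]
scene 1.2 [295. 127.]
top 0 [324. 519.]
top 0.8 [242. 418.]
top 1.0 [217. 368.]
top 1.2 [191. 312.]
batten 7
tape_sd 0
glue 0
offcut 0
```

View pics/z.png

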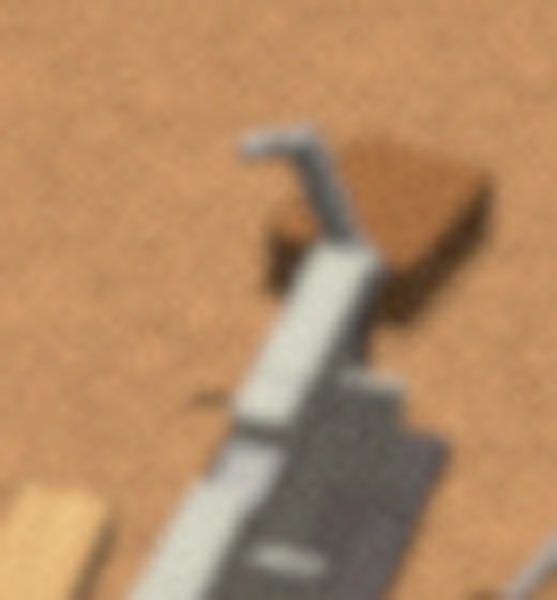

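View pics/z2.png

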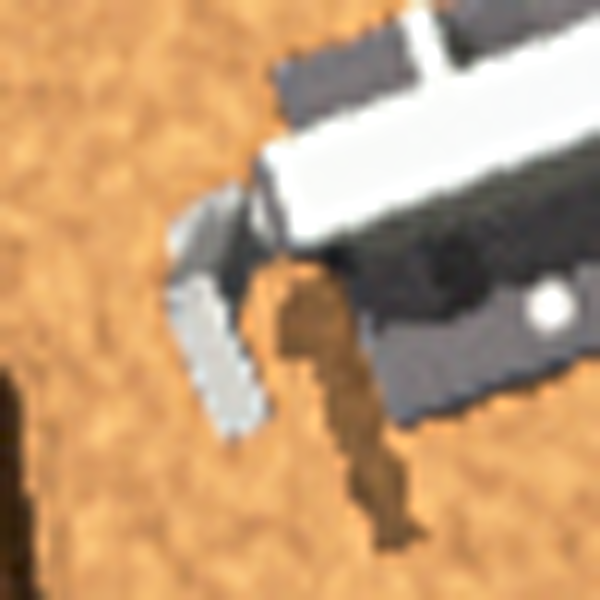

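In both views the arm's elbow (scene zoom about (305,135), top zoom about (190,285)) agrees with 1.2 rad, so I'm handing in.

```bash
python3 -c "
from rig import r
print(r.hand_in())"
```

```text
the job is handed in; nothing more can be done
None
```

The release plate is pressed fully down, the stop arm has swung up, and the hand is clear. I handed the job in at about 9.3 s of the 64 s allowed.

- **Sweep:** The closed fingertips touched the knob-end lead at fence y = −132 mm, at a height of 100.4 mm and with 14 N. I slid along the edge at about 3–7 N. The tips dropped into the notch at y ≈ +4 mm, which fits the notch centre of about +14 mm seen in the top camera.
- **Press:** I pressed at y ≈ +16 mm until the plate stopped at 86.2 mm (nominal 86 mm) with about 20 N. Then I lifted straight up and moved off towards the knob side.
- **Stop arm:** Its position in both the scene and top pictures fits about 1.2 rad.
- **Loose things:** Comparing top pictures from before and after, the tape measure, screwdriver, glue and offcut show no change. The batten differed by only 7 pixels. I did not compare the jar or mug, and the robot partly hid them in the last top picture, but the fingertips stayed about 0.2 m or more above the bench on that side.
- **Final state:** The wrist force was about zero, with the robot touching nothing. None of my checks failed or disagreed.

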